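Put the repair-bench caddy back in order

ROBOT

A 7-joint arm with a two-finger parallel gripper is mounted at the origin on the work surface. World frame = base frame: x ahead of the robot, y to its left, z up, the work surface at z = 0. Lengths are in m, angles in rad, forces in N, time in s.
With the tool pointing down it reaches from about 0.4 to 0.875 m from the base axis. Payload 19.3 kg.
Tool frame: the origin (TCP) lies at the very end of the fingers, on their centre line; the grasp point (between the pads) lies 19 mm behind it; z points along the fingers, y is the direction in which the jaws open and shut (so a half turn about z gives the same grasp; the last joint's range is limited). The gripper opens to 85 mm and grips with 20 to 120 N. Pads are 22 mm wide; open, the fingers measure 114 mm over their backs; the gripper's body (76 mm by 85 mm) begins 54 mm behind the grasp point. The pads swing forward as they close: fully open they stand 13 mm farther back than shut.
Start: joints at [-1.316, 0.521, -0.036, 1.599, 0.021, 1.021, -0.113], TCP at [0.199, 0.592, 0.231] pointing down, gripper open.
Joint ranges: [-2.91, 2.91], [-0.3, 2.13], [-1.5, 1.42], [0.17, 2.43], [-1.26, 4.41], [0.16, 1.93], [-2.52, 2.52]. Speed limits (rad/s): [1.89, 1.89, 2.39, 2.39, 3.01, 3.01, 3.01].

INTERFACE

Orientations are given as a unit quaternion [w, x, y, z].
In Python, from station import * gives the robot as it stands.
- The arm moves only by the shell command python3 -m pendant 'ROWS' [FORCE]. ROWS is a JSON object of lists of equal length, an entry for each row: "slide": the shift along the tool's x, y, z in m, a list of three; "turn": the turn about the tool's z in degrees; "jaw": the opening, from -1 (shut) to 1 (fully open), so that 0 is half open. A call has 1 to 12 rows; each row is the pose to reach, as a shift and turn from the pose commanded when the call began, along the tool's axes at that moment; what a row does not reach only later rows make up. A row lasts 1/12 s, in which the tool goes at most 41.7 mm and 7.16 degrees, less where a joint would pass 70% of its speed; a pose out of reach is approached as far as the arm can. A call with a gripper value outside its range is refused whole. The fingers move at their own pace and stop on an object; FORCE is the grip in N (left out, the last holds). Time passes only in rows, so rows that repeat a pose let the fingers close. It gives the time, the measured TCP pose, the force and the opening at its end, in the units of the state.
- read_state(): the state, without advancing time (a new reading comes with each control period).
- read_camera(name): name is "side" or "top" or "wrist"; returns (picture, depth): 384x512x3 uint8, red, green, blue; 384x512 float32, m along the optical axis (not along the pixel's ray), 0 where there is no reading.
- camera_info(name): a dict with "vertical_fov" (degrees; the focal length in pixels is half the picture's height over the tangent of half this angle, whatever the lens; pixels are square), "cx", "cy" (the principal point, pixels), "T" (4x4, takes a point from camera to world coordinates). Camera axes: x right, y down, z forward; pixel columns grow to the right and rows downward; lengths in m; the calibration is good to about 2 mm. A picture is of the moment at which its call begins: read the wrist's pose just before it. camera_info takes no time and is no camera call; for the wrist camera it gives the pose at the moment of the call.
- job_done(): hands the job in, once; it reports no verdict.
Trained networks look in the newest picture that a camera, given by its name, has taken for a name from the list of things; names that differ only in an ending like _2 or _b are one class to them, and where a whole thing is asked for, a point or a joint stands for the part that bears it (a point fixed in the world has none). Each returns a list of dicts, best first, with "p" (0 to 1); they miss things now and then, are a little off and sometimes report something else, mostly with a low value. They report only what shows in the picture. A call takes as long as a camera call. They do not tell look-alikes from the thing itself.
- silhouettes(camera, name): "pixels" (384x512 bool, what is visible of it) and "bbox" ([centre column, centre row, width, height] in pixels, round what is visible of it).
The state is a dict: "t": time; "joint_positions": joint angles; "dq": joint speeds; "joint_efforts": joint torques, N m; "eef_pos": TCP position; "tcp_rot": TCP orientation; "wrist_force": force on the tool from outside, world axes, zero at the start; "wrist_torque": the same for the moment, N m; "gripper_width": finger opening in m.
Only numpy, scipy, OpenCV 4.12 (cv2) and the standard library are available. Lean on these libraries where they do the work, as an engineer would, in place of code of your own. Each camera call takes 0.05 s, during which the arm holds its last target.

TASK

Put the four loose supplies back into the bench caddy, each upright and fully down in its own holder: the small flux bottle in the deep round well, the small tin in the shallow round recess, the hot-air nozzle over the upright pin and the bit case in the rectangular recess. Set each one down gently, without dropping it. Leave the large refill bottle and the large refill tin standing where they are.

Things in the scene. Friction and masses are not known exactly. Their poses are not given: they have to be found in the camera images.
- flux_bottle_center (a point): SMALL flux bottle, loose, upright on the bench: round white squeeze bottle, 32 mm diameter, straight-sided up to 72 mm, then a shoulder, black collar and slim black spout; 100 mm high in all, about 60 g. The point is on its axis, half-way up (50 mm above its foot); z is up along the axis
- small_tin_center (a point): SMALL round screw-lid tin, loose, lying flat: bare aluminium, 42 mm diameter, 26 mm high, about 60 g. The point is its centre, 13 mm above its underside; z up
- nozzle_center (a point): hot-air nozzle, loose, standing on its skirt with the thin outlet upward: bare steel; open-bottomed hollow skirt of 29 mm outside and 23 mm inside diameter, 34 mm high, then a funnel and a 10 mm tube; 56 mm high in all, about 40 g. The point is on its axis, half-way up (28 mm above its foot); z up along the axis. The hollow is 34 mm deep
- bit_case_center (a point): driver-bit case, loose, lying flat: closed black box with six steel bits showing in its top, 36 mm wide (its x), 60 mm long (its y), 26 mm high, about 70 g. The point is its centre, 13 mm above its underside; z up
- well_seat (a point): deep round well of the caddy, the place of the flux bottle: 52 mm diameter, 20 mm deep, dark floor. The point is the middle of its floor, 12 mm above the bench; its rim is 32 mm above the bench. The caddy is a fixed black tray 360 mm long and 90 mm wide lying on the bench, with four fixed light-grey holders side by side in it, 88 mm from centre to centre, in any order; every holder is 76 mm (its x, across the row) by 84 mm (its y, along the row)
- recess_seat (a point): shallow round recess of the caddy, the place of the small tin: 58 mm diameter, 5 mm deep, dark floor. The point is the middle of its floor, 12 mm above the bench; its rim is 17 mm above the bench. Axes as for the other holders (x across the row, y along it)
- pinholder_seat (a point): flat caddy holder with one thin upright steel pin, the place of the nozzle, whose open skirt goes down over the pin: pin 6 mm diameter, 24 mm high, tapered at the tip. The point is at the pin's root, on the holder's flat top, 17 mm above the bench; the pin's tip is 41 mm above the bench. Axes as for the other holders
- pocket_seat (a point): shallow rectangular recess of the caddy, the place of the bit case: 52 mm (its x, across the row) by 76 mm (its y, along the row), 5 mm deep; the case lies with its length along y. The point is the middle of its floor, 12 mm above the bench; its rim is 17 mm above the bench
- refill_bottle_center (a point): LARGE refill bottle, to be left alone: same make as the flux bottle but 46 mm diameter and 122 mm high, standing loose on the bench, about 180 g. The point is on its axis, 61 mm above its foot
- refill_tin_center (a point): LARGE refill tin, to be left alone: same make as the small tin but 62 mm diameter and 30 mm high, lying loose on the bench, about 160 g. The point is its centre, 15 mm above its underside
Not all that is in view belongs to the job. What is shaped like the part that bears nozzle_center but orange or pink is not meant.

How it is judged:
By the outcome, as a careful person would: the job done as asked, in the order asked, and still so for the second after the job is handed in, with the robot touching nothing.
It also fails if it takes over 109 s, if anything falls off the work surface, if the arm or the gripper's body presses on something with over 40 N, if the wrist force passes 120 N, or if a joint passes its speed limit or range.

## Working session

There is one attempt and no reset: what is moved stays moved. The work goes in short steps, Python scripts to look and compute and a shell command to move; the robot and the scene stay as the last step left them, time stands still between calls to the robot, and variables do not carry over. Pictures are saved under pics/ and viewed, and the job is handed in when it is done.

```bash
mkdir -p pics; ls; python3 - <<'E'
from station import *
import cv2,numpy as np
s=read_state();print({k:np.round(v,3).tolist() for k,v in s.items()})
for n in("side","top","wrist"):
    p,d=read_camera(n);cv2.imwrite(f"pics/{n}0.png",cv2.cvtColor(p,cv2.COLOR_RGB2BGR));np.save(f"pics/{n}0d.npy",d)
    c=camera_info(n);print(n,c["vertical_fov"],c["cx"],c["cy"],np.round(c["T"],3).tolist())
E
```

```text
pics
{'t': 0.0, 'joint_positions': [-1.316, 0.522, -0.036, 1.6, 0.021, 1.021, -0.113], 'dq': [-0.0, 0.001, -0.0, 0.001, -0.001, -0.001, -0.003], 'joint_efforts': [-0.0, -92.71, 1.98, -36.992, 0.018, 0.008, -0.0], 'eef_pos': [0.199, 0.592, 0.231], 'tcp_rot': [-0.0, 0.162, 0.987, -0.001], 'wrist_force': [-0.263, 0.283, 0.622], 'wrist_torque': [0.027, -0.059, -0.009], 'gripper_width': 0.085}
side 42.36098881833882 248.83277752865143 193.08005652433354 [[-0.97, -0.118, 0.213, 0.337], [-0.242, 0.556, -0.795, 0.842], [-0.024, -0.823, -0.568, 0.641], [0.0, 0.0, 0.0, 1.0]]
top 55.431196268135515 253.90388740223418 185.0321810263846 [[-0.044, -0.975, 0.217, 0.36], [-0.999, 0.044, -0.008, -0.012], [-0.002, -0.217, -0.976, 0.898], [0.0, 0.0, 0.0, 1.0]]
wrist 69.68031173890786 252.9954758376182 192.13990604487216 [[0.319, 0.912, 0.257, 0.134], [0.948, -0.307, -0.087, 0.614], [-0.001, 0.272, -0.962, 0.374], [0.0, 0.0, 0.0, 1.0]]
```

View pics/side0.png

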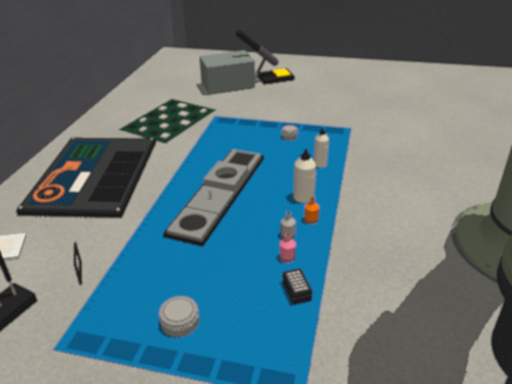

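View pics/top0.png

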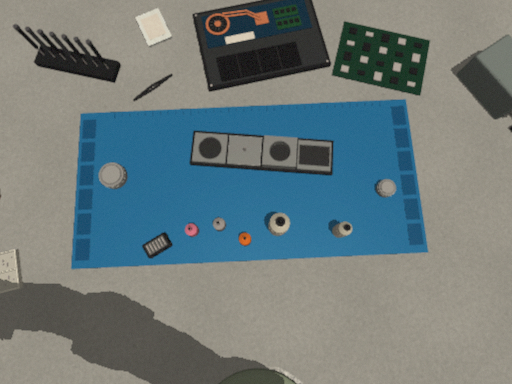

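View pics/wrist0.png

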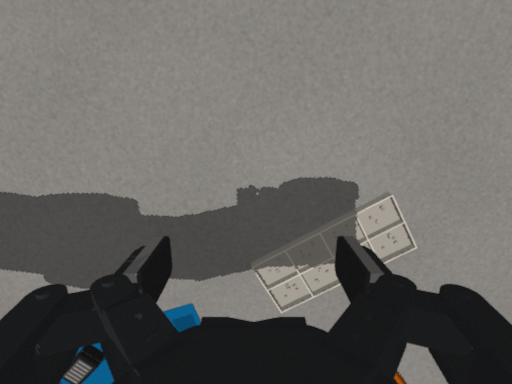

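```bash
cat > h.py <<'E'
from station import *
import cv2,numpy as np
def proj(n,info=None):
    c=info or camera_info(n); f=192/np.tan(np.radians(c["vertical_fov"])/2); return f,c["cx"],c["cy"],np.array(c["T"])
def cloud(n,d,info=None):
    f,cx,cy,T=proj(n,info)
    v,u=np.mgrid[:384,:512]
    P=np.stack([(u-cx)/f*d,(v-cy)/f*d,d,np.ones_like(d)],-1)@T.T
    return P[...,:3]
def snap(n,name):
    p,d=read_camera(n);cv2.imwrite(f"pics/{name}.png",cv2.cvtColor(p,cv2.COLOR_RGB2BGR));return p,d
NAMES="flux_bottle_center small_tin_center nozzle_center bit_case_center well_seat recess_seat pinholder_seat pocket_seat refill_bottle_center refill_tin_center".split()
E
python3 - <<'E'
from h import *
for cam in("top","side"):
    p,d=read_camera(cam);P=cloud(cam,d)
    for n in NAMES:
        for r in silhouettes(cam,n)[:4]:
            m=r["pixels"]&(d>0)
            if m.sum()<3: continue
            Q=P[m];zt=np.percentile(Q[:,2],95);t=Q[Q[:,2]>zt-.006]
            print(cam,n,round(r["p"],2),np.round(r["bbox"]).tolist(),"med",np.round(np.median(Q,0),3),"top",np.round(t.mean(0),3),"mid",np.round((Q.min(0)+Q.max(0))/2,3),m.sum())
    if cam=="top":
        for v,u in((147,210),(150,280),(155,314),(150,244),(120,150),(250,200)): print(v,u,np.round(P[v,u],3))
E
```

```text
top flux_bottle_center 0.52 [339.0, 231.0, 17.0, 16.0] med [ 0.433 -0.21   0.075] top [ 0.435 -0.217  0.093] mid [ 0.438 -0.215  0.051] 233
top small_tin_center 0.64 [386.0, 188.0, 18.0, 13.0] med [ 0.532 -0.339  0.026] top [ 0.533 -0.341  0.027] mid [ 0.533 -0.341  0.017] 244
top nozzle_center 0.59 [192.0, 231.0, 9.0, 16.0] med [0.45  0.133 0.037] top [0.452 0.136 0.055] mid [0.453 0.136 0.027] 153
top nozzle_center 0.57 [220.0, 224.0, 15.0, 15.0] med [0.46  0.069 0.037] top [0.463 0.07  0.056] mid [0.464 0.072 0.028] 152
top nozzle_center 0.43 [246.0, 238.0, 10.0, 14.0] med [0.422 0.01  0.039] top [0.424 0.01  0.055] mid [0.424 0.009 0.031] 122
top nozzle_center 0.33 [279.0, 154.0, 38.0, 33.0] med [ 0.636 -0.086  0.031] top [ 0.636 -0.085  0.032] mid [ 0.636 -0.086  0.021] 1084
top bit_case_center 0.62 [158.0, 247.0, 29.0, 23.0] med [0.419 0.218 0.026] top [0.419 0.22  0.026] mid [0.42  0.223 0.015] 426
top well_seat 0.81 [279.0, 152.0, 34.0, 31.0] med [ 0.635 -0.085  0.03 ] top [ 0.634 -0.084  0.032] mid [ 0.636 -0.084  0.022] 1016
top well_seat 0.74 [244.0, 150.0, 34.0, 34.0] med
[... 2318 characters left out ...]
0.659 0.088 0.012] 1145
side pinholder_seat 0.82 [209.0, 202.0, 43.0, 34.0] med [0.646 0.009 0.016] top [0.647 0.008 0.016] mid [0.648 0.006 0.022] 848
side pocket_seat 0.76 [244.0, 163.0, 38.0, 22.0] med [ 0.621 -0.181  0.012] top [ 0.623 -0.18   0.014] mid [ 0.624 -0.165  0.017] 446
side refill_bottle_center 0.61 [303.0, 175.0, 22.0, 50.0] med [ 0.453 -0.051  0.059] top [ 0.454 -0.063  0.108] mid [ 0.459 -0.142  0.059] 930
side refill_tin_center 0.77 [180.0, 316.0, 33.0, 37.0] med [0.593 0.344 0.029] top [0.596 0.337 0.029] mid [0.602 0.325 0.016] 1261
side refill_tin_center 0.57 [322.0, 150.0, 17.0, 38.0] med [ 0.435 -0.204  0.05 ] top [ 0.436 -0.211  0.086] mid [ 0.441 -0.288  0.047] 410
```

```bash
python3 - <<'E'
from h import *
p=cv2.imread("pics/top0.png");s=cv2.imread("pics/side0.png")
a=cv2.resize(p[120:270,90:410],(800,375),interpolation=cv2.INTER_CUBIC)
b=cv2.resize(s[110:320,150:350],(210,220))
b=cv2.resize(s[190:310,250:350],None,fx=2,fy=1.8,interpolation=cv2.INTER_CUBIC)
o=np.zeros((600,800,3),np.uint8);o[:375]=a;o[380:380+216,:200]=b
c=cv2.resize(s[110:220,260:350],None,fx=2,fy=1.95,interpolation=cv2.INTER_CUBIC);o[380:380+c.shape[0],210:210+c.shape[1]]=c
cv2.imwrite("pics/crop0.png",o)
for cam in("top","side"):
    d=np.load(f"pics/{cam}0d.npy");P=cloud(cam,d)
    x,y,z=P[...,0],P[...,1],P[...,2]
    reg=(x>.57)&(x<.72)&(y>-.25)&(y<.17)&(z>.006)&(z<.05)
    r=cv2.minAreaRect((P[reg][:,:2]*1000).astype(np.float32));print(cam,"tray",r)
    reg=(x>.37)&(x<.47)&(y>.17)&(y<.27)&(z>.02)
    print("case",cv2.minAreaRect((P[reg][:,:2]*1000).astype(np.float32)),P[reg].mean(0))
E
```

```text
top tray ((641.4683837890625, -40.52830505371094), (363.67266845703125, 141.66195678710938), 88.1796875)
case ((419.34063720703125, 219.85891723632812), (36.12879180908203, 60.27803039550781), 29.37409210205078) [0.4189972  0.21944054 0.025612  ]
side tray ((644.0911254882812, -38.01191711425781), (361.9292297363281, 93.26324462890625), 83.0573959350586)
case ((420.6578369140625, 224.62765502929688), (36.413055419921875, 61.52399826049805), 29.209815979003906) [0.42069894 0.22628805 0.02484442]
```

View pics/crop0.png

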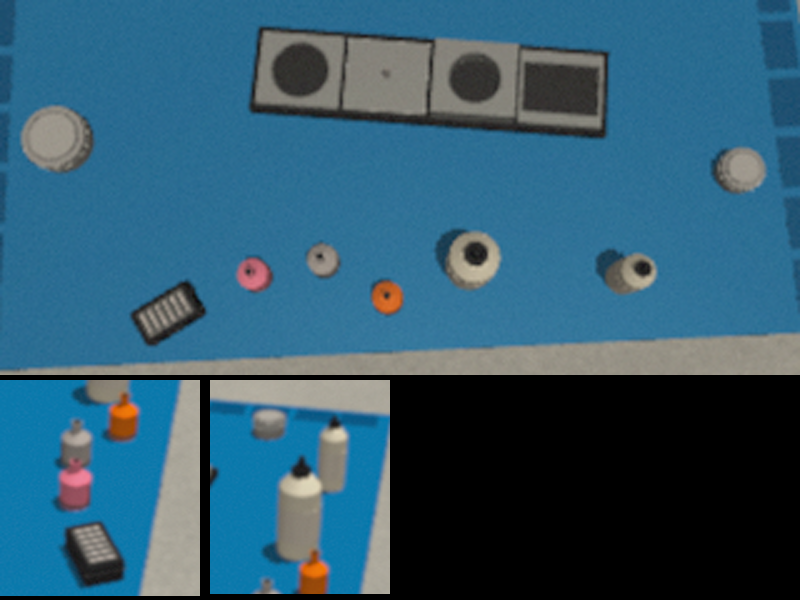

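The orange nozzle is at top (246,238) and the pink one at (192,231). The bare-steel one at (219,224) is grey, so it is the one meant. The small bottle is at (342,229), next to the large one at (279,223). The small tin is at (386,188) and the large one at (112,176). The crop confirms all of these.

```bash
cat >> h.py <<'E'
from scipy.spatial.transform import Rotation as Ro
def plan(pos,yaw=None):
    s=read_state();q=s["tcp_rot"];R=Ro.from_quat([q[1],q[2],q[3],q[0]]).as_matrix()
    d=R.T@(np.array(pos)-s["eef_pos"])
    cur=np.degrees(np.arctan2(R[1,1],R[0,1]));t=0
    if yaw is not None: t=-((yaw-cur+90)%180-90)
    print("slide",np.round(d,4).tolist(),"turn",round(t,1),"rows>=",int(np.ceil(max(np.linalg.norm(d)/.0417,abs(t)/7.16))),"curyaw",round(cur,1),"j",np.round(s["joint_positions"],2).tolist(),"t",round(s["t"],2))
E
python3 -c "
from h import *
plan((.48,.13,.2),-7)"
```

```text
slide [-0.4134, -0.3486, 0.0313] turn 78.4 rows>= 13 curyaw 71.4 j [-1.32, 0.52, -0.04, 1.6, 0.02, 1.02, -0.11] t 1.25
```

```bash
python3 -m pendant '{"slide":[[-0.03,-0.025,0.003],[-0.06,-0.05,0.006],[-0.09,-0.075,0.009],[-0.12,-0.1,0.012],[-0.15,-0.125,0.015],[-0.18,-0.15,0.018],[-0.21,-0.175,0.02],[-0.24,-0.2,0.023],[-0.27,-0.225,0.025],[-0.3,-0.25,0.028],[-0.33,-0.275,0.03],[-0.36,-0.3,0.03]],"turn":[7,14,21,28,35,42,49,56,63,70,77,78],"jaw":[1,1,1,1,1,1,1,1,1,1,1,1]}' 60
python3 -c "
from h import *
plan((.437,-.212,.17),-7)"
```

```text
t: 2.25
eef_pos: [0.4454, 0.1914, 0.2012]
tcp_rot: [0.0, 0.749, 0.662, 0.0]
wrist_force: [1.0, 1.1, 0.2]
gripper_width: 0.0853
slide [-0.4014, 0.0412, 0.0312] turn -0.1 rows>= 10 curyaw -7.1 j [-0.83, 0.36, 0.38, 2.01, -0.18, 0.8, -0.46] t 2.25
```

```bash
python3 -m pendant '{"slide":[[-0.02,0.002,0],[-0.06,0.006,0],[-0.1,0.01,0],[-0.14,0.014,0.0],[-0.18,0.018,0.0],[-0.22,0.022,0.0],[-0.26,0.026,0.01],[-0.3,0.03,0.015],[-0.34,0.035,0.02],[-0.375,0.038,0.025],[-0.4,0.041,0.031],[-0.401,0.041,0.031]],"turn":[0,0,0,0,0,0,0,0,0,0,0,0],"jaw":[1,1,1,1,1,1,1,1,1,1,1,1]}'
python3 - <<'E'
from h import *
plan((.437,-.212,.045),-7)
p,d=snap("wrist","w1");P=cloud("wrist",d)
for r in silhouettes("wrist","flux_bottle_center"):
    m=r["pixels"]&(d>0);Q=P[m];print(r["p"],r["bbox"],np.round((Q.min(0)+Q.max(0))/2,3),np.round(np.median(Q,0),3),Q[:,2].max())
snap("side","s1")
E
```

```text
t: 3.25
eef_pos: [0.4384, -0.2148, 0.1698]
tcp_rot: [0.001, 0.749, 0.663, -0.001]
wrist_force: [-1.7, -0.5, -0.1]
gripper_width: 0.0854
slide [0.0028, -0.0017, 0.1247] turn 0.1 rows>= 3 curyaw -6.9 j [-0.01, 0.43, 0.45, 2.03, -0.27, 0.74, 0.48] t 3.25
0.76 [249.8, 189.8, 33.3, 48.5] [ 0.434 -0.229  0.051] [ 0.436 -0.209  0.077] 0.10184313357146507
```

View pics/w1.png

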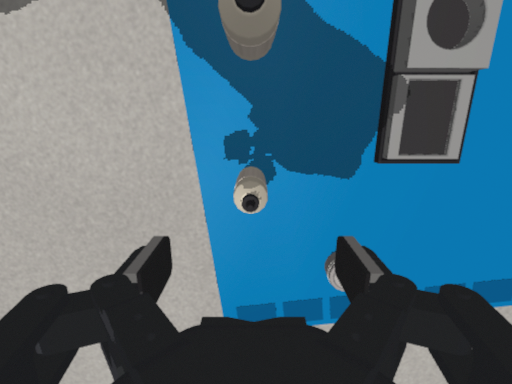

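View pics/s1.png

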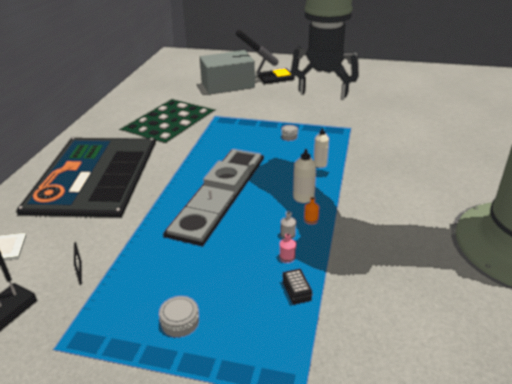

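```bash
python3 - <<'E'
from h import *
s=read_state();p,d=read_camera("side");P=cloud("side",d)
x,y,z=P[...,0],P[...,1],P[...,2]
m=(abs(x-.438)<.08)&(abs(y+.215)<.05)&(z>.125)&(z<.4)
Q=P[m];print(s["eef_pos"],np.sort(Q[:,2])[:12])
lo=Q[Q[:,2]<Q[:,2].min()+.008];print(np.round(lo[:12],3))
p,d=read_camera("wrist");P=cloud("wrist",d)
m=(d>0)&(P[...,2]>.09)&(abs(P[...,0]-.437)<.03)&(abs(P[...,1]+.21)<.04);Q=P[m];print("spout",Q[Q[:,2]>.088].mean(0),len(Q))
m=(P[...,2]>.068)&(P[...,2]<.080)&(abs(P[...,0]-.437)<.03)&(abs(P[...,1]+.21)<.04);Q=P[m];print("shoulder",(Q.min(0)+Q.max(0))/2,len(Q))
E
```

```text
[ 0.43938139 -0.20975359  0.17026772] [0.18205777 0.1822319  0.18225179 0.18312884 0.18356578 0.18438738
 0.18483917 0.18517222 0.18543703 0.18603445 0.18619912 0.18644187]
[[ 0.483 -0.218  0.187]
 [ 0.492 -0.204  0.19 ]
 [ 0.484 -0.21   0.188]
 [ 0.482 -0.215  0.186]
 [ 0.487 -0.203  0.189]
 [ 0.485 -0.203  0.189]
 [ 0.483 -0.207  0.187]
 [ 0.483 -0.219  0.182]
 [ 0.489 -0.204  0.185]
 [ 0.487 -0.201  0.187]
 [ 0.485 -0.201  0.187]
 [ 0.483 -0.206  0.185]]
spout [ 0.4373368  -0.19395174  0.2581895 ] 16475
shoulder [ 0.43477496 -0.21802062  0.0740338 ] 438
```

```bash
python3 -m pendant '{"slide":[[0.003,-0.002,0.025],[0.003,-0.002,0.055],[0.003,-0.002,0.085],[0.003,-0.002,0.11],[0.003,-0.002,0.128],[0.003,-0.002,0.128],[0.003,-0.002,0.128],[0.003,-0.002,0.128],[0.003,-0.002,0.128],[0.003,-0.002,0.128],[0.003,-0.002,0.128],[0.003,-0.002,0.128]],"turn":[0,0,0,0,0,0,0,0,0,0,0,0],"jaw":[1,1,1,1,1,1,-1,-1,-1,-1,-1,-1]}' 40
python3 - <<'E'
from h import *
plan((.437,-.212,.045),-7);snap("side","s2")
E
```

```text
t: 4.5
eef_pos: [0.4382, -0.2068, 0.0433]
tcp_rot: [0.001, 0.747, 0.665, 0.0]
wrist_force: [-2.6, 0.6, 16.1]
gripper_width: 0.0305
slide [-0.0053, -0.0006, -0.0017] turn 0.4 rows>= 1 curyaw -6.6 j [0.1, 0.64, 0.29, 2.11, -0.41, 0.44, 0.6] t 4.5
```

View pics/s2.png

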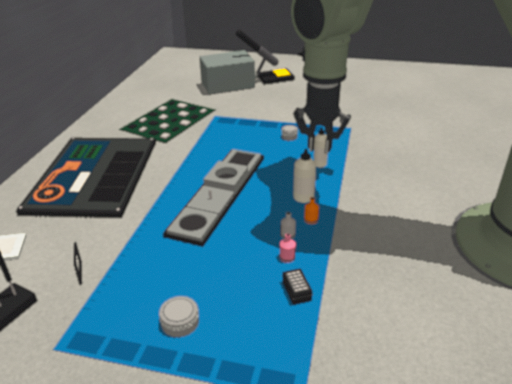

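```bash
python3 -m pendant '{"slide":[[0,0,-0.01],[0,0,-0.03],[0,0,-0.055],[0,0,-0.075],[0,0,-0.08],[0,0,-0.08]],"turn":[0,0,0,0,0,0],"jaw":[-1,-1,-1,-1,-1,-1]}'
python3 - <<'E'
from h import *
plan((.638,-.083,.125),-7);
for cam in("side","top"):
    p,d=snap(cam,cam+"3");P=cloud(cam,d)
    for r in silhouettes(cam,"flux_bottle_center"):
        m=r["pixels"]&(d>0);Q=P[m];print(cam,r["p"],r["bbox"],np.round((Q.min(0)+Q.max(0))/2,3),np.round(np.median(Q,0),3),Q[:,2].max(),np.percentile(Q[:,2],3))
E
```

```text
t: 5.05
eef_pos: [0.4387, -0.2068, 0.124]
tcp_rot: [0.001, 0.747, 0.665, 0.001]
wrist_force: [0.1, 0.2, -1.6]
gripper_width: 0.0297
slide [0.1459, 0.1838, -0.0005] turn 0.4 rows>= 6 curyaw -6.6 j [0.01, 0.5, 0.4, 2.08, -0.33, 0.62, 0.53] t 5.05
side 0.71 [321.5, 119.8, 14.8, 40.9] [ 0.456 -0.406  0.087] [ 0.439 -0.204  0.125] 0.1783954176354708 -0.0011793958735205057
```

View pics/side3.png

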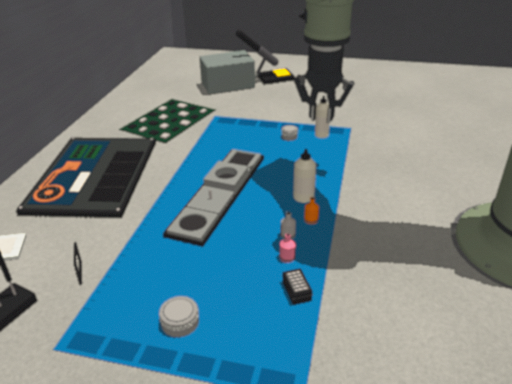

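```bash
python3 -m pendant '{"slide":[[0.012,0.015,0],[0.035,0.043,0],[0.058,0.071,0],[0.081,0.099,0],[0.104,0.127,0.0],[0.125,0.153,0.0],[0.142,0.174,0.0],[0.149,0.182,0],[0.149,0.183,0],[0.149,0.183,0],[0.149,0.183,0]],"turn":[0,0,0,0,0,0,0,0,0,0,0],"jaw":[-1,-1,-1,-1,-1,-1,-1,-1,-1,-1,-1]}'
python3 - <<'E'
from h import *
plan((.638,-.079,.055),-7);
for cam in("side","top","wrist"):
    p,d=snap(cam,cam+"4");P=cloud(cam,d)
    for r in silhouettes(cam,"flux_bottle_center"):
        m=r["pixels"]&(d>0);Q=P[m];print(cam,r["p"],r["bbox"],np.round(np.median(Q,0),3),Q[:,2].max(),np.percentile(Q[:,2],3))
E
```

```text
t: 6.17
eef_pos: [0.6355, -0.0811, 0.1218]
tcp_rot: [-0.0, 0.747, 0.665, -0.001]
wrist_force: [0.2, 0.4, -0.9]
gripper_width: 0.0298
slide [0.0024, 0.0023, 0.0668] turn 0.3 rows>= 2 curyaw -6.7 j [-0.23, 0.71, 0.41, 1.66, -0.36, 0.84, 0.22] t 6.17
side 0.8 [227.8, 137.6, 11.9, 38.0] [ 0.635 -0.077  0.117] 0.16850571027599043 0.08376354400280314
wrist 0.89 [253.5, 266.1, 60.0, 111.3] [ 0.635 -0.082  0.153] 0.17566369340678778 0.09095908227915077
```

View pics/side4.png

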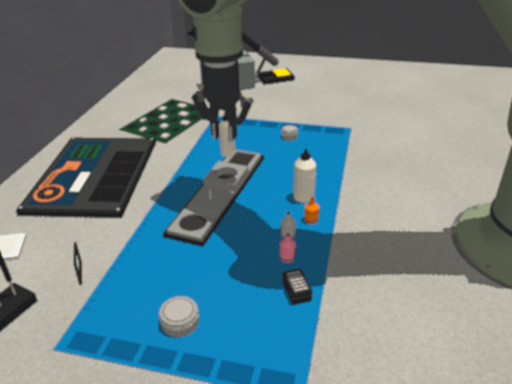

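View pics/wrist4.png

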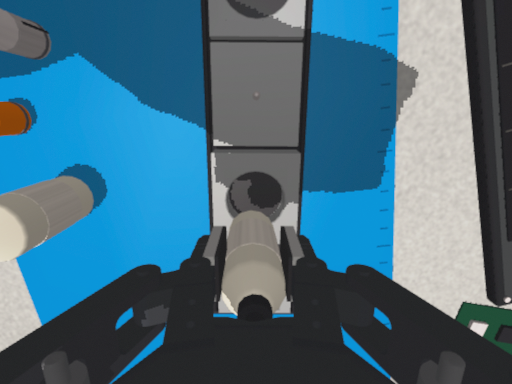

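```bash
python3 -m pendant '{"slide":[[0.002,0.002,0.012],[0.002,0.002,0.027],[0.002,0.002,0.042],[0.002,0.002,0.054],[0.002,0.002,0.061],[0.002,0.002,0.063],[0.002,0.002,0.063],[0.002,0.002,0.063]],"turn":[0,0,0,0,0,0,0,0],"jaw":[-1,-1,-1,-1,-1,-1,-1,-1]}'
python3 - <<'E'
from h import *
plan((.638,-.079,.055),-7);
for cam in("side","wrist"):
    snap(cam,cam+"5")
E
```

```text
t: 7.13
eef_pos: [0.6392, -0.0782, 0.0597]
tcp_rot: [0.0, 0.747, 0.665, 0.0]
wrist_force: [-0.2, -0.4, -1.2]
gripper_width: 0.0298
slide [-0.0009, -0.0011, 0.0047] turn 0.4 rows>= 1 curyaw -6.6 j [-0.21, 0.8, 0.37, 1.68, -0.39, 0.74, 0.24] t 7.13
```

View pics/wrist5.png

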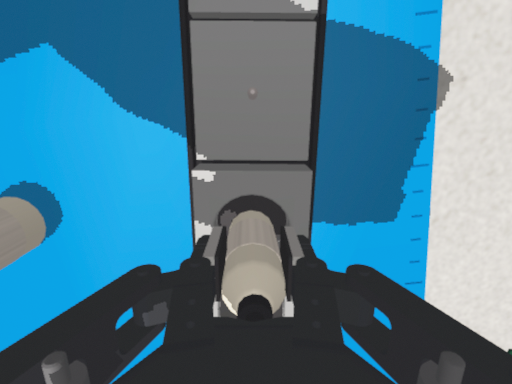

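View pics/side5.png

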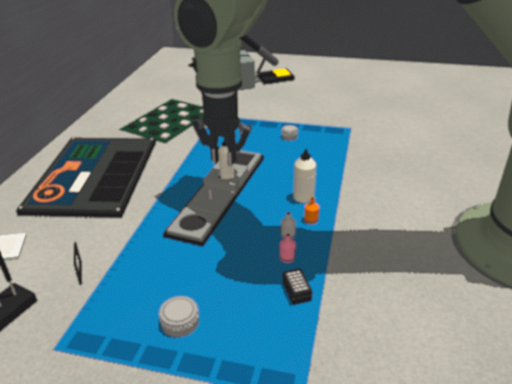

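Bottle at wrist (250,270) is inside the well outline (252,210), so it's centred. I'll lower it in small steps to contact.

```bash
python3 -m pendant '{"slide":[[0,0,0.002],[0,0,0.004],[0,0,0.005],[0,0,0.006],[0,0,0.006]],"turn":[0,0,0,0,0],"jaw":[-1,-1,-1,-1,-1]}'
```

```text
t: 7.65
eef_pos: [0.6396, -0.0781, 0.0552]
tcp_rot: [0.0, 0.747, 0.665, 0.001]
wrist_force: [-8.8, 2.8, 31.0]
gripper_width: 0.0297
```

```bash
python3 -m pendant '{"slide":[[0,0,-0.0015],[0,0,-0.0015],[0,0,-0.0015],[0,0,-0.0015],[0,0,-0.0015],[0,0,-0.0015],[0,0,-0.02],[0,0,-0.05],[0,0,-0.085],[0,0,-0.11],[0,0,-0.11]],"turn":[0,0,0,0,0,0,0,0,0,0,0],"jaw":[-1,-1,-0.2,0.2,0.4,0.6,0.6,0.6,0.6,0.6,0.6]}'
python3 - <<'E'
from h import *
plan((.533,-.339,.12),-7);
for cam in("side","wrist"):
    snap(cam,cam+"6")
E
```

```text
t: 8.57
eef_pos: [0.6411, -0.0787, 0.1684]
tcp_rot: [0.002, 0.747, 0.665, 0.002]
wrist_force: [0.9, -0.0, 0.1]
gripper_width: 0.0684
slide [-0.2711, -0.0776, 0.0478] turn 0.4 rows>= 7 curyaw -6.6 j [-0.25, 0.66, 0.44, 1.62, -0.33, 0.92, 0.19] t 8.57
```

View pics/wrist6.png

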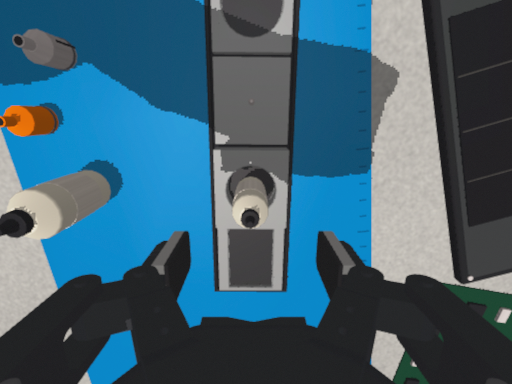

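View pics/side6.png

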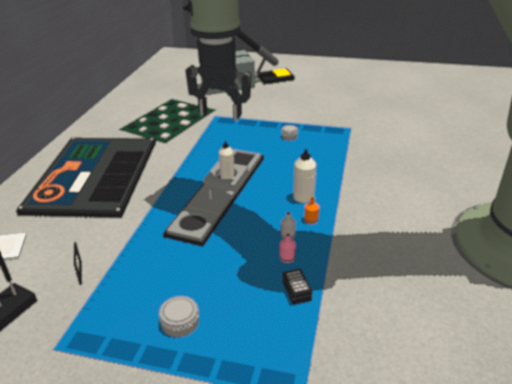

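```bash
python3 -m pendant '{"slide":[[-0.02,-0.006,0],[-0.058,-0.017,0.003],[-0.096,-0.028,0.01],[-0.134,-0.039,0.02],[-0.172,-0.05,0.03],[-0.21,-0.06,0.04],[-0.24,-0.069,0.048],[-0.264,-0.076,0.056],[-0.271,-0.078,0.06],[-0.271,-0.078,0.065],[-0.271,-0.078,0.068]],"turn":[0,0,0,0,0,0,0,0,0,0,0],"jaw":[0.6,0.6,0.6,0.6,0.6,0.6,0.6,0.6,0.6,0.6,0.6]}'
python3 - <<'E'
from h import *
for cam in("side","wrist"):
    p,d=snap(cam,cam+"7");P=cloud(cam,d)
    for r in silhouettes(cam,"small_tin_center")[:2]:
        m=r["pixels"]&(d>0);Q=P[m];t=Q[Q[:,2]>np.percentile(Q[:,2],90)-.005];print(cam,r["p"],r["bbox"],np.round(np.median(Q,0),3),"top ctr",(t.min(0)+t.max(0))/2,t.mean(0))
    s=read_state();e=s["eef_pos"]
    m=(abs(P[...,0]-e[0])<.07)&(abs(P[...,1]-e[1])<.05)&(P[...,2]>.06)&(P[...,2]<.3)
    print(cam,e,s["gripper_width"],np.sort(P[m][:,2])[:10])
plan((.533,-.339,.005),-7);
E
```

```text
t: 9.58
eef_pos: [0.5301, -0.3374, 0.0939]
tcp_rot: [-0.001, 0.747, 0.665, -0.0]
wrist_force: [1.2, 0.8, 0.3]
gripper_width: 0.0679
side 0.73 [290.4, 133.3, 14.4, 14.8] [ 0.534 -0.327  0.02 ] top ctr [ 0.53591959 -0.33683329  0.0248404 ] [ 0.53534916 -0.33555171  0.02480006]
side 0.18 [227.8, 161.3, 16.1, 35.5] [ 0.633 -0.076  0.065] top ctr [ 0.63627223 -0.08115194  0.09797635] [ 0.63640125 -0.08162282  0.09533624]
side [ 0.53083953 -0.33638181  0.09435638] 0.06788764836485578 [0.09950017 0.10044038 0.1015383  0.10179102 0.10286406 0.10297082
 0.10299861 0.10325606 0.10367198 0.10370296]
wrist 0.6 [256.6, 207.2, 51.1, 52.7] [ 0.534 -0.339  0.028] top ctr [ 0.5340372  -0.34289102  0.02731319] [ 0.53414657 -0.34161484  0.02776273]
wrist [ 0.53110665 -0.33683222  0.09526601] 0.06827789394909621 [0.10175081 0.10202096 0.10205368 0.1022864  0.10230326 0.10283321
 0.10295304 0.10295952 0.10315521 0.10316354]
slide [-0.002, 0.0021, 0.0903] turn 0.5 rows>= 3 curyaw -6.5 j [0.22, 0.73, 0.38, 1.71, -0.36, 0.77, 0.66] t 9.78
```

View pics/wrist7.png

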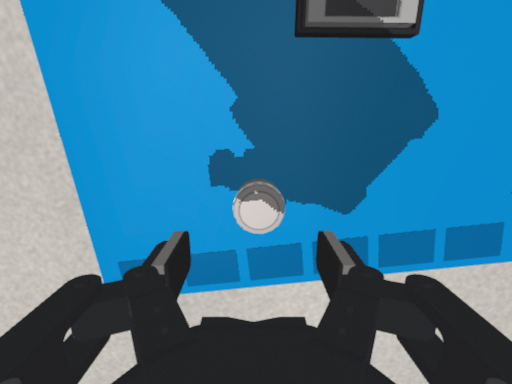

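```bash
python3 -m pendant '{"slide":[[-0.003,0.003,0.02],[-0.003,0.003,0.045],[-0.003,0.003,0.07],[-0.003,0.003,0.083],[-0.003,0.003,0.0885],[-0.003,0.003,0.0885],[-0.003,0.003,0.0885],[-0.003,0.003,0.0885],[-0.003,0.003,0.0885],[-0.003,0.003,0.0885],[-0.003,0.003,0.0885],[-0.003,0.003,0.0885]],"turn":[0,0,0,0,0,0,0,0,0,0,0,0],"jaw":[0.6,0.6,0.6,0.6,0.6,0.6,0,-0.4,-0.8,-1,-1,-1]}' 40
python3 - <<'E'
from h import *
plan((.534,-.340,.006),-7);snap("side","side8")
snap("wrist","wrist8")
E
```

```text
t: 10.78
eef_pos: [0.5337, -0.342, 0.0085]
tcp_rot: [0.001, 0.747, 0.665, 0.0]
wrist_force: [-1.5, 1.3, 8.4]
gripper_width: 0.0404
slide [0.002, 0.0001, 0.0025] turn 0.4 rows>= 1 curyaw -6.6 j [0.27, 0.86, 0.32, 1.72, -0.41, 0.63, 0.7] t 10.78
```

View pics/wrist8.png

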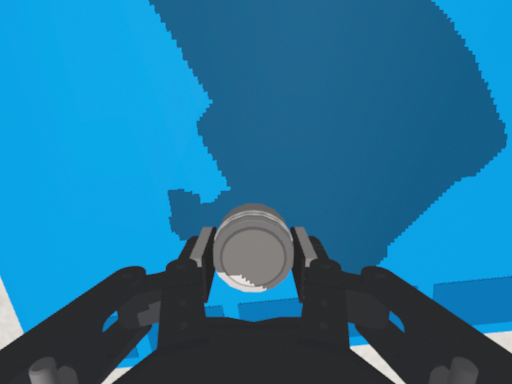

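```bash
python3 -m pendant '{"slide":[[0,0,-0.01],[0,0,-0.03],[0,0,-0.06],[0,0,-0.09],[0,0,-0.12],[0,0,-0.15],[0,0,-0.165],[0,0,-0.17]],"turn":[0,0,0,0,0,0,0,0],"jaw":[-1,-1,-1,-1,-1,-1,-1,-1]}'
python3 - <<'E'
from h import *
plan((.659,.0915,.18),-7);snap("side","side9")
snap("wrist","wrist9")
E
```

```text
t: 11.55
eef_pos: [0.5339, -0.3424, 0.1812]
tcp_rot: [0.002, 0.747, 0.665, 0.001]
wrist_force: [-0.2, 0.9, -1.1]
gripper_width: 0.0407
slide [0.4454, 0.0742, 0.0008] turn 0.4 rows>= 11 curyaw -6.6 j [0.2, 0.63, 0.43, 1.64, -0.31, 0.93, 0.63] t 11.55
```

View pics/side9.png

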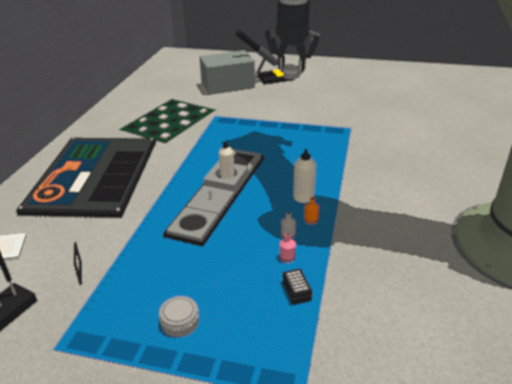

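```bash
python3 -m pendant '{"slide":[[0.02,0.003,0],[0.055,0.009,0],[0.095,0.016,0],[0.135,0.022,0],[0.175,0.029,0],[0.215,0.036,0],[0.255,0.042,0],[0.295,0.049,0],[0.335,0.056,0],[0.375,0.062,0],[0.41,0.068,0],[0.435,0.072,0]],"turn":[0,0,0,0,0,0,0,0,0,0,0,0],"jaw":[-1,-1,-1,-1,-1,-1,-1,-1,-1,-1,-1,-1]}'
python3 - <<'E'
from h import *
plan((.659,.0915,.06),-7)
E
```

```text
t: 12.65
eef_pos: [0.6543, 0.0865, 0.1753]
tcp_rot: [-0.001, 0.746, 0.666, -0.0]
wrist_force: [0.5, 0.4, -0.0]
gripper_width: 0.0403
slide [0.0055, 0.0044, 0.1153] turn 0.6 rows>= 3 curyaw -6.4 j [-0.49, 0.68, 0.43, 1.57, -0.33, 0.97, -0.07] t 12.65
```

```bash
python3 -m pendant '{"slide":[[0.008,0.003,0.015],[0.008,0.003,0.035],[0.008,0.003,0.065],[0.008,0.003,0.09],[0.008,0.003,0.11],[0.008,0.003,0.12],[0.008,0.003,0.12],[0.008,0.003,0.12]],"turn":[0,0,0,0,0,0,0,0],"jaw":[-1,-1,-1,-1,-1,-1,-1,-1]}'
python3 - <<'E'
from h import *
plan((.659,.0915,.02),-7)
for cam in("top","side","wrist"):
    p,d=snap(cam,cam+"10");P=cloud(cam,d)
    for r in silhouettes(cam,"small_tin_center")[:2]:
        m=r["pixels"]&(d>0);Q=P[m];print(cam,"tin",r["p"],r["bbox"],np.round(np.median(Q,0),3),np.round((Q.min(0)+Q.max(0))/2,3))
    for r in silhouettes(cam,"recess_seat")[:2]:
        m=r["pixels"]&(d>0);Q=P[m];print(cam,"rec",r["p"],r["bbox"],np.round(np.median(Q,0),3),np.round((Q.min(0)+Q.max(0))/2,3))
E
```

```text
t: 13.32
eef_pos: [0.6583, 0.0892, 0.0566]
tcp_rot: [-0.0, 0.747, 0.665, -0.0]
wrist_force: [0.2, 0.9, 0.2]
gripper_width: 0.0405
slide [0.0023, 0.0005, 0.0366] turn 0.4 rows>= 1 curyaw -6.6 j [-0.45, 0.83, 0.37, 1.62, -0.39, 0.77, -0.03] t 13.32
top tin 0.43 [213.8, 143.4, 8.5, 13.3] [0.65  0.075 0.073] [0.654 0.074 0.064]
top rec 0.92 [210.3, 149.8, 32.3, 32.6] [0.642 0.068 0.016] [0.644 0.089 0.08 ]
side rec 0.58 [192.3, 228.1, 48.4, 32.3] [0.654 0.099 0.014] [0.66  0.094 0.028]
side rec 0.22 [216.6, 201.8, 28.4, 29.1] [0.631 0.008 0.016] [0.634 0.036 0.057]
wrist tin 0.88 [252.2, 249.8, 74.5, 88.8] [0.658 0.094 0.076] [0.655 0.071 0.046]
wrist rec 0.67 [251.9, 190.4, 109.7, 78.8] [0.661 0.112 0.017] [0.66  0.105 0.035]
```

View pics/wrist10.png

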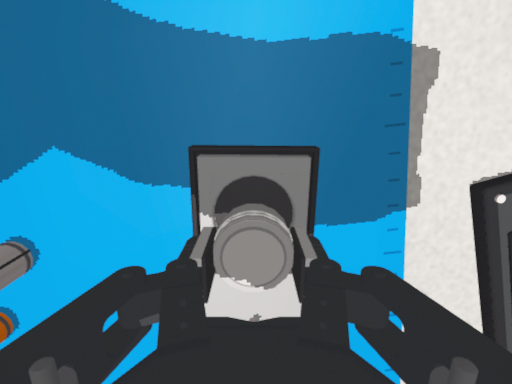

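View pics/side10.png

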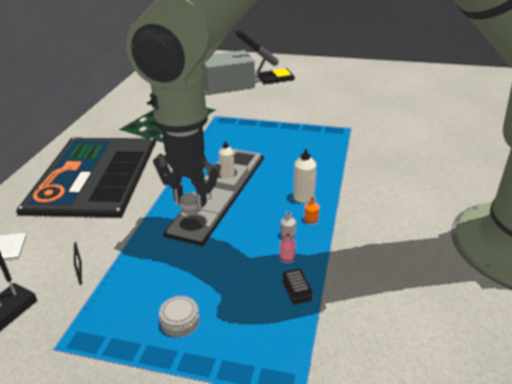

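```bash
python3 - <<'E'
from h import *
p,d=read_camera("wrist");P=cloud("wrist",d)
print(read_state()["eef_pos"])
for v in range(140,215,5): print(v,np.round(P[v,254],4),p[v,254])
for u in range(184,330,6): print(u,np.round(P[190,u],4),p[190,u])
E
```

```text
[0.65854421 0.08990635 0.05707175]
140 [0.6648 0.1406 0.0009] [ 35 110 154]
145 [0.6644 0.1372 0.0022] [ 34  76 104]
150 [0.6641 0.135  0.0126] [40 40 42]
155 [0.6637 0.131  0.0079] [90 90 91]
160 [0.6634 0.1289 0.0165] [123 122 122]
165 [0.6631 0.1258 0.0185] [121 122 120]
170 [0.6627 0.1224 0.0179] [121 121 120]
175 [0.6623 0.1188 0.0174] [101 100 100]
180 [0.6618 0.1144 0.0133] [52 51 53]
185 [0.6614 0.1109 0.0133] [51 51 53]
190 [0.6609 0.1071 0.0127] [53 52 53]
195 [0.6605 0.1037 0.0135] [51 50 51]
200 [0.6601 0.0997 0.0124] [51 49 51]
205 [0.661  0.1097 0.054 ] [106 105 104]
210 [0.661  0.1092 0.061 ] [142 141 137]
184 [0.6088 0.1102 0.002 ] [ 32 181 239]
190 [0.6159 0.1122 0.0121] [ 34 140 203]
196 [0.6194 0.1109 0.0091] [36 34 37]
202 [0.6255 0.1125 0.0172] [121 122 120]
208 [0.6295 0.1119 0.0168] [121 121 120]
214 [0.6337 0.1116 0.0174] [121 120 120]
220 [0.6379 0.1111 0.0176] [116 116 115]
226 [0.6415 0.1097 0.0138] [51 51 51]
232 [0.6456 0.109  0.0131] [51 51 51]
238 [0.6497 0.1085 0.0129] [50 50 51]
244 [0.654  0.108  0.0131] [52 51 51]
250 [0.6581 0.1073 0.0123] [51 51 52]
256 [0.6623 0.1069 0.0124] [51 52 52]
262 [0.6665 0.1066 0.0134] [51 51 52]
268 [0.6707 0.1059 0.0126] [51 51 51]
274 [0.675  0.1053 0.0122] [51 51 52]
280 [0.6791 0.105  0.0127] [50 51 51]
286 [0.6829 0.1058 0.0174] [105 106 105]
292 [0.6869 0.1056 0.0183] [121 120 120]
298 [0.6911 0.1049 0.0175] [120 120 119]
304 [0.6952 0.1044 0.0174] [120 120 120]
310 [0.7009 0.1014 0.0087] [37 36 38]
316 [0.7045 0.1019 0.0122] [39 39 41]
322 [0.7111 0.0983 0.0017] [ 27 102 146]
328 [0.7153 0.098  0.0026] [ 23 101 146]
```

```bash
python3 -m pendant '{"slide":[[-0.002,0,0.01],[-0.002,0,0.02],[-0.002,0,0.029],[-0.002,0,0.033],[-0.002,0,0.035],[-0.002,0,0.036],[-0.002,0,0.037]],"turn":[0,0,0,0,0,0,0],"jaw":[-1,-1,-1,-1,-1,-1,-1]}'
python3 - <<'E'
from h import *
snap("wrist","wrist11")
E
```

```text
t: 14.4
eef_pos: [0.6574, 0.0877, 0.0203]
tcp_rot: [-0.001, 0.747, 0.665, -0.001]
wrist_force: [-17.0, -1.6, 34.9]
gripper_width: 0.0407
```

View pics/wrist11.png

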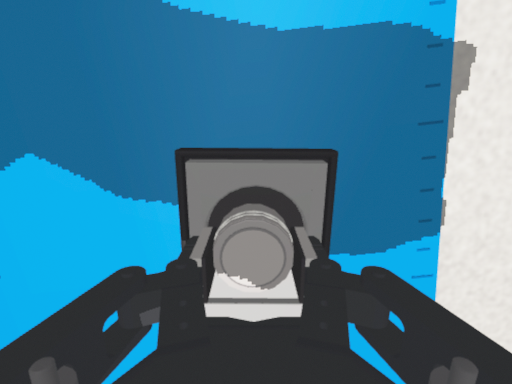

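```bash
python3 -m pendant '{"slide":[[0,0,-0.0015],[0,0,-0.0015],[0,0,-0.0015],[0,0,-0.0015],[0,0,-0.002],[0,0,-0.003],[0,0,-0.02],[0,0,-0.05],[0,0,-0.085],[0,0,-0.11],[0,0,-0.11]],"turn":[0,0,0,0,0,0,0,0,0,0,0],"jaw":[-1,-1,0.1,0.3,0.45,0.6,0.6,0.6,0.6,0.6,0.6]}'
python3 - <<'E'
from h import *
plan((.464,.072,.13),-7)
for cam in("side","wrist"):
    p,d=snap(cam,cam+"12");P=cloud(cam,d)
    for n in("small_tin_center","nozzle_center"):
      for r in silhouettes(cam,n)[:3]:
        m=r["pixels"]&(d>0);Q=P[m];t=Q[Q[:,2]>np.percentile(Q[:,2],90)-.005];print(cam,n,r["p"],r["bbox"],np.round(np.median(Q,0),3),"top ctr",(t.min(0)+t.max(0))/2)
E
```

```text
t: 15.37
eef_pos: [0.6606, 0.0878, 0.1353]
tcp_rot: [0.002, 0.747, 0.665, 0.003]
wrist_force: [0.8, 0.6, 0.3]
gripper_width: 0.0681
slide [-0.0384, -0.1935, 0.0039] turn 0.4 rows>= 5 curyaw -6.6 j [-0.48, 0.73, 0.41, 1.59, -0.35, 0.89, -0.05] t 15.37
side small_tin_center 0.29 [177.9, 317.9, 38.2, 36.2] [0.593 0.345 0.029] top ctr [0.59695183 0.33500586 0.02952361]
side nozzle_center 0.67 [288.6, 247.9, 18.9, 28.5] [0.452 0.148 0.028] top ctr [0.45333233 0.144028   0.04711196]
side nozzle_center 0.65 [288.8, 227.5, 14.0, 26.4] [0.463 0.081 0.032] top ctr [0.46111538 0.10246937 0.04858708]
side nozzle_center 0.52 [311.0, 211.8, 14.0, 27.1] [0.425 0.023 0.027] top ctr [0.42510904 0.01491249 0.04616258]
wrist small_tin_center 0.92 [252.0, 195.1, 41.3, 46.5] [0.657 0.09  0.039] top ctr [0.65731222 0.08736063 0.03804025]
wrist nozzle_center 0.79 [29.6, 164.6, 50.0, 39.7] [0.461 0.137 0.033] top ctr [0.45448541 0.13655818 0.04532235]
wrist nozzle_center 0.69 [36.9, 287.4, 59.7, 48.1] [0.431 0.014 0.033] top ctr [0.50527591 0.05613429 0.11857336]
wrist nozzle_center 0.59 [57.0, 228.9, 57.9, 44.8] [0.47  0.074 0.035] top ctr [0.46309114 0.07037405 0.05174031]
```

View pics/wrist12.png

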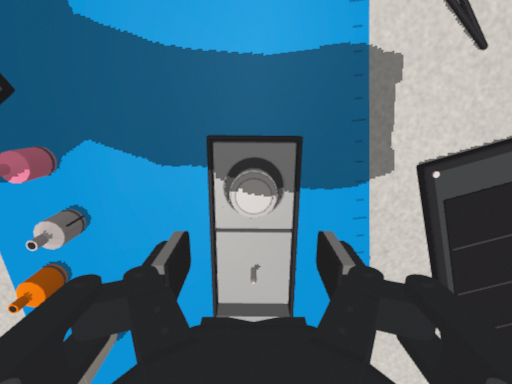

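```bash
python3 - <<'E'
from h import *
p,d=read_camera("wrist");P=cloud("wrist",d)
m=np.zeros((384,512),bool);m[255:290,235:275]=1;m&=P[...,2]>.022
Q=P[m];print(len(Q),Q[:,2].max(),np.median(Q,0));print(np.round(Q[Q[:,2]>.03],4)[:20])
plan((.463,.071,.10),-7)
E
python3 -m pendant '{"slide":[[-0.004,-0.018,0],[-0.011,-0.055,0],[-0.019,-0.095,0],[-0.027,-0.135,0.005],[-0.034,-0.17,0.015],[-0.038,-0.19,0.025],[-0.039,-0.194,0.032],[-0.039,-0.194,0.034],[-0.039,-0.194,0.034]],"turn":[0,0,0,0,0,0,0,0,0],"jaw":[0.6,0.6,0.6,0.6,0.6,0.6,0.6,0.6,0.6]}'
python3 - <<'E'
from h import *
plan((.463,.071,.010),-7)
for cam in("side","wrist"):
    p,d=snap(cam,cam+"13");P=cloud(cam,d)
    for n in("nozzle_center",):
      for r in silhouettes(cam,n)[:3]:
        m=r["pixels"]&(d>0);Q=P[m];t=Q[(Q[:,2]>.05)&(Q[:,2]<.06)];print(cam,n,r["p"],r["bbox"],np.round(np.median(Q,0),3),"top ctr",t.mean(0))
E
```

```text
80 0.27204516017404046 [0.64775086 0.00394896 0.03443331]
[[0.6654 0.156  0.272 ]
 [0.6654 0.156  0.272 ]
 [0.6654 0.156  0.272 ]
 [0.6467 0.0044 0.0302]
 [0.6477 0.0044 0.0304]
 [0.6487 0.0046 0.0309]
 [0.6456 0.0039 0.031 ]
 [0.6466 0.0042 0.0317]
 [0.6478 0.0052 0.0335]
 [0.6486 0.0041 0.0319]
 [0.6496 0.0037 0.0314]
 [0.6457 0.0042 0.0333]
 [0.6467 0.0047 0.0342]
 [0.6477 0.0045 0.0341]
 [0.6487 0.0045 0.0342]
 [0.6496 0.0039 0.0335]
 [0.6504 0.0024 0.0313]
 [0.6457 0.0043 0.0351]
 [0.6467 0.0041 0.0351]
 [0.6477 0.005  0.0366]]
slide [-0.039, -0.1915, 0.0291] turn 0.4 rows>= 5 curyaw -6.6 j [-0.48, 0.74, 0.41, 1.59, -0.35, 0.89, -0.05] t 15.72
t: 16.47
eef_pos: [0.4616, 0.0715, 0.0954]
tcp_rot: [0.0, 0.747, 0.665, -0.0]
wrist_force: [0.9, 0.1, -0.2]
gripper_width: 0.0684
slide [-0.0003, 0.0015, 0.0854] turn 0.4 rows>= 3 curyaw -6.6 j [-0.57, 0.53, 0.38, 2.13, -0.37, 0.54, -0.03] t 16.47
side nozzle_center 0.85 [288.4, 226.2, 15.6, 27.0] [0.463 0.082 0.032] top ctr [0.46269981 0.07897995 0.05409064]
side nozzle_center 0.77 [312.3, 210.3, 9.2, 28.3] [0.425 0.023 0.027] top ctr [0.42561529 0.0170553  0.05400989]
side nozzle_center 0.64 [287.4, 248.5, 17.3, 26.6] [0.452 0.148 0.027] top ctr [0.45339832 0.1401434  0.05360411]
wrist nozzle_center 0.98 [220.8, 269.8, 35.7, 52.6] [0.427 0.017 0.037] top ctr [0.42499237 0.01144419 0.05562365]
wrist nozzle_center 0.91 [229.9, 121.1, 39.9, 43.0] [0.453 0.137 0.04 ] top ctr [0.45211556 0.13650345 0.05674968]
wrist nozzle_center 0.61 [255.4, 201.1, 41.4, 45.8] [0.464 0.076 0.039] top ctr [0.46298361 0.07113038 0.05610397]
```

View pics/wrist13.png

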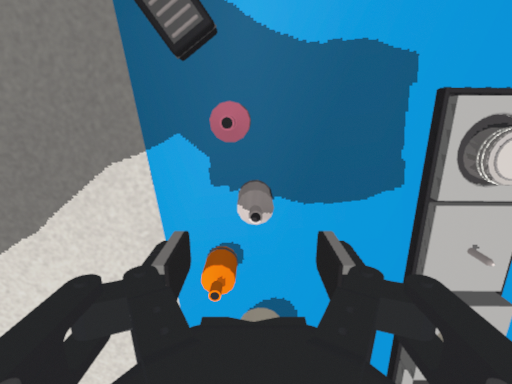

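```bash
python3 -m pendant '{"slide":[[0,0.002,0.02],[0,0.002,0.045],[0,0.002,0.068],[0,0.002,0.08],[0,0.002,0.085],[0,0.002,0.085],[0,0.002,0.085],[0,0.002,0.085],[0,0.002,0.085],[0,0.002,0.085],[0,0.002,0.085],[0,0.002,0.085]],"turn":[0,0,0,0,0,0,0,0,0,0,0,0],"jaw":[0.6,0.6,0.6,0.6,0.6,0.6,0,-0.4,-0.8,-1,-1,-1]}' 40
python3 - <<'E'
from h import *
plan((.463,.071,.010),-7)
snap("wrist","wrist14")
E
```

```text
t: 17.67
eef_pos: [0.4636, 0.0714, 0.0118]
tcp_rot: [0.0, 0.747, 0.665, 0.001]
wrist_force: [-1.3, 0.2, 11.5]
gripper_width: 0.0281
slide [-0.0005, -0.0006, 0.0018] turn 0.4 rows>= 1 curyaw -6.6 j [-0.46, 0.69, 0.24, 2.15, -0.47, 0.35, 0.05] t 17.67
```

View pics/wrist14.png

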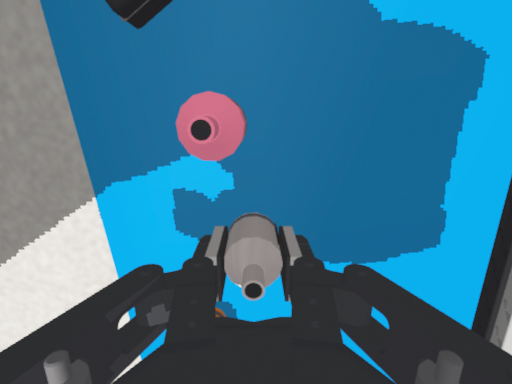

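```bash
python3 -m pendant '{"slide":[[0,0,-0.01],[0,0,-0.03],[0,0,-0.06],[0,0,-0.08],[0,0,-0.09],[0,0,-0.09]],"turn":[0,0,0,0,0,0],"jaw":[-1,-1,-1,-1,-1,-1]}'
python3 - <<'E'
from h import *
plan((.648,.0035,.10),-7)
snap("side","side15")
E
```

```text
t: 18.22
eef_pos: [0.464, 0.0717, 0.1032]
tcp_rot: [0.001, 0.747, 0.665, 0.002]
wrist_force: [0.3, -0.1, 0.2]
gripper_width: 0.0276
slide [-0.0467, 0.1906, 0.0037] turn 0.4 rows>= 5 curyaw -6.6 j [-0.58, 0.52, 0.4, 2.13, -0.37, 0.56, -0.03] t 18.22
```

View pics/side15.png

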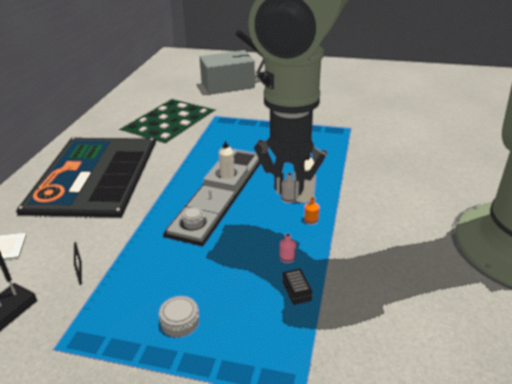

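```bash
python3 -m pendant '{"slide":[[-0.004,0.018,0],[-0.013,0.053,0],[-0.022,0.09,0],[-0.031,0.127,0],[-0.04,0.162,0],[-0.045,0.182,0],[-0.047,0.19,0],[-0.047,0.19,0],[-0.047,0.19,0]],"turn":[0,0,0,0,0,0,0,0,0],"jaw":[-1,-1,-1,-1,-1,-1,-1,-1,-1]}'
python3 - <<'E'
from h import *
plan((.648,.0035,.06),-7)
snap("side","side16")
for cam in("top","wrist"):
    p,d=snap(cam,cam+"16");P=cloud(cam,d)
    for r in silhouettes(cam,"nozzle_center")[:4]:
        m=r["pixels"]&(d>0);Q=P[m];print(cam,r["p"],r["bbox"],np.round(np.median(Q,0),3),Q.max(0))
E
```

```text
t: 19.02
eef_pos: [0.6452, 0.0027, 0.0995]
tcp_rot: [-0.001, 0.747, 0.665, -0.001]
wrist_force: [0.7, 0.3, -0.7]
gripper_width: 0.0277
slide [0.0011, 0.0027, 0.0395] turn 0.4 rows>= 1 curyaw -6.6 j [-0.34, 0.75, 0.39, 1.66, -0.37, 0.81, 0.09] t 19.02
wrist 0.97 [254.2, 255.4, 59.1, 91.5] [0.646 0.009 0.127] [0.65914696 0.01736611 0.14712596]
wrist 0.95 [9.4, 62.1, 11.9, 39.7] [0.465 0.132 0.008] [0.46792568 0.14802365 0.01605882]
wrist 0.89 [16.0, 215.2, 30.0, 41.6] [0.437 0.012 0.017] [0.44042708 0.02474694 0.03730506]
```

View pics/wrist16.png

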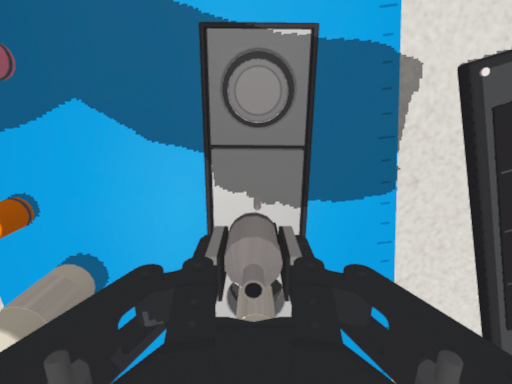

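View pics/side16.png

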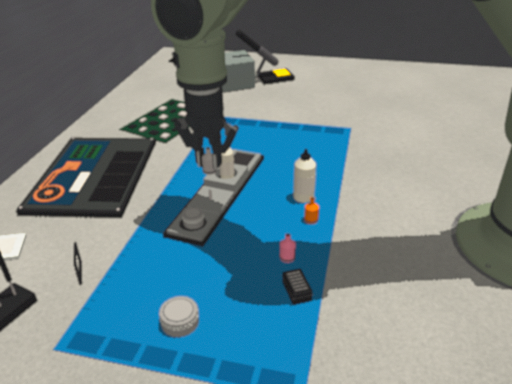

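```bash
python3 -m pendant '{"slide":[[0.001,0.002,0.01],[0.001,0.002,0.025],[0.001,0.002,0.038],[0.001,0.002,0.045],[0.001,0.002,0.05],[0.001,0.002,0.053],[0.001,0.002,0.053]],"turn":[0,0,0,0,0,0,0],"jaw":[-1,-1,-1,-1,-1,-1,-1]}'
python3 - <<'E'
from h import *
plan((.648,.0035,.029),-7)
snap("side","side17");snap("wrist","wrist17")
E
```

```text
t: 19.85
eef_pos: [0.6482, 0.0033, 0.0473]
tcp_rot: [-0.0, 0.747, 0.665, -0.0]
wrist_force: [-0.2, -1.0, 0.8]
gripper_width: 0.0283
slide [0.0002, -0.0002, 0.0183] turn 0.4 rows>= 1 curyaw -6.6 j [-0.32, 0.82, 0.36, 1.67, -0.39, 0.72, 0.11] t 19.85
```

View pics/wrist17.png

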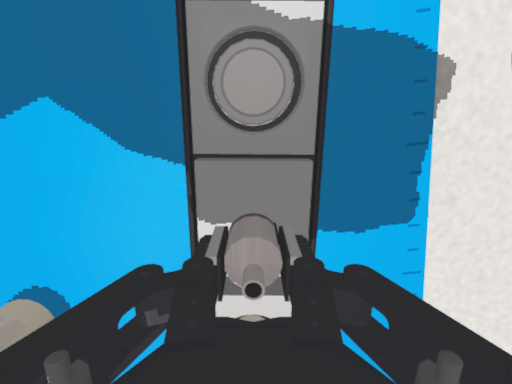

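View pics/side17.png

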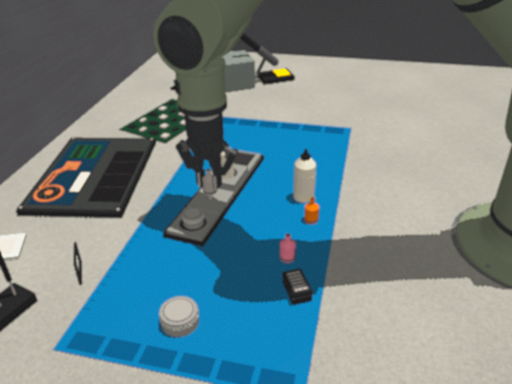

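No contact force, and the pin no longer shows outside the skirt. I'll keep lowering.

```bash
python3 -m pendant '{"slide":[[0,0,0.006],[0,0,0.011],[0,0,0.014],[0,0,0.016],[0,0,0.0175],[0,0,0.0185],[0,0,0.0185]],"turn":[0,0,0,0,0,0,0],"jaw":[-1,-1,-1,-1,-1,-1,-1]}'
```

```text
t: 20.53
eef_pos: [0.6484, 0.0034, 0.0292]
tcp_rot: [-0.0, 0.747, 0.665, -0.0]
wrist_force: [-0.4, 0.9, -0.2]
gripper_width: 0.0277
```

```bash
python3 -m pendant '{"slide":[[0,0,0.0008],[0,0,0.0015],[0,0,0.0015]],"turn":[0,0,0],"jaw":[-1,-1,-1]}'
```

```text
t: 20.78
eef_pos: [0.6486, 0.0033, 0.0288]
tcp_rot: [0.0, 0.747, 0.665, 0.0]
wrist_force: [-5.5, 0.3, 14.5]
gripper_width: 0.0276
```

Contact at 14 N with the TCP at 28.8 mm, which is the expected height. Releasing.

```bash
python3 -m pendant '{"slide":[[0,0,-0.0005],[0,0,-0.0005],[0,0,-0.0005],[0,0,-0.001],[0,0,-0.002],[0,0,-0.003],[0,0,-0.02],[0,0,-0.05],[0,0,-0.085],[0,0,-0.12],[0,0,-0.12]],"turn":[0,0,0,0,0,0,0,0,0,0,0],"jaw":[-1,-1,-0.3,0,0.3,0.6,0.6,0.6,0.6,0.6,0.6]}'
python3 - <<'E'
from h import *
plan((.42,.222,.10),29.3)
for cam in("side","wrist"):
    p,d=snap(cam,cam+"18");P=cloud(cam,d)
    for n in("nozzle_center","flux_bottle_center","bit_case_center"):
      for r in silhouettes(cam,n)[:4]:
        m=r["pixels"]&(d>0);Q=P[m];t=Q[Q[:,2]>np.percentile(Q[:,2],95)-.005];print(cam,n,r["p"],r["bbox"],np.round(np.median(Q,0),3),"top",np.round(t.mean(0),3))
E
```

```text
t: 21.7
eef_pos: [0.6512, 0.003, 0.1544]
tcp_rot: [0.003, 0.747, 0.665, 0.003]
wrist_force: [-0.1, -0.1, 0.6]
gripper_width: 0.0682
slide [0.1908, -0.2554, 0.0526] turn -35.9 rows>= 8 curyaw -6.6 j [-0.36, 0.69, 0.42, 1.62, -0.34, 0.9, 0.07] t 21.7
side nozzle_center 0.85 [286.3, 246.8, 16.4, 27.3] [0.452 0.148 0.028] top [0.453 0.141 0.054]
side nozzle_center 0.74 [210.2, 191.4, 11.4, 29.5] [0.646 0.014 0.043] top [0.648 0.008 0.068]
side nozzle_center 0.62 [311.2, 211.5, 14.6, 28.4] [0.425 0.022 0.027] top [0.426 0.015 0.051]
side nozzle_center 0.54 [192.1, 229.0, 48.8, 30.0] [0.644 0.111 0.015] top [0.654 0.105 0.016]
side flux_bottle_center 0.56 [227.2, 161.4, 12.5, 32.8] [ 0.633 -0.075  0.065] top [ 0.635 -0.082  0.099]
side flux_bottle_center 0.25 [193.5, 216.8, 21.4, 21.1] [0.655 0.101 0.035] top [0.657 0.093 0.037]
side bit_case_center 0.77 [298.0, 287.0, 32.2, 36.0] [0.42  0.234 0.024] top [0.421 0.226 0.025]
wrist nozzle_center 0.9 [27.5, 66.4, 53.2, 45.0] [0.461 0.133 0.032] top [0.457 0.135 0.041]
wrist nozzle_center 0.77 [31.2, 201.9, 62.4, 36.1] [0.432 0.012 0.035] top [0.426 0.01  0.056]
wrist nozzle_center 0.73 [254.6, 191.8, 34.2, 39.5] [0.648 0.007 0.055] top [0.647 0.003 0.073]
```

View pics/wrist18.png

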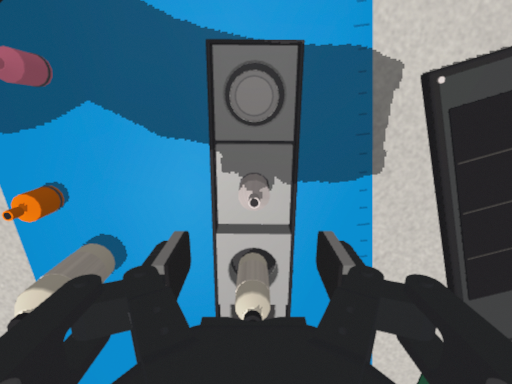

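```bash
python3 -m pendant '{"slide":[[0.01,-0.014,0],[0.03,-0.04,0],[0.052,-0.07,0],[0.074,-0.1,0],[0.096,-0.13,0.01],[0.118,-0.16,0.02],[0.14,-0.188,0.03],[0.162,-0.216,0.04],[0.18,-0.24,0.048],[0.19,-0.253,0.052],[0.191,-0.255,0.053],[0.191,-0.255,0.053]],"turn":[-3,-7,-11,-15,-19,-23,-27,-31,-34,-36,-36,-36],"jaw":[0.6,0.6,0.6,0.6,0.6,0.6,0.6,0.6,0.6,0.6,0.6,0.6]}'
python3 - <<'E'
from h import *
p,d=snap("wrist","wrist19");P=cloud("wrist",d)
for r in silhouettes("wrist","bit_case_center")[:2]:
    m=r["pixels"]&(d>0);Q=P[m];Q=Q[(Q[:,2]>.022)&(Q[:,2]<.032)];R=cv2.minAreaRect((Q[:,:2]*1000).astype(np.float32));print(r["p"],r["bbox"],R,Q[:,2].max())
plan((.42,.222,.007),29.3)
E
```

```text
t: 23.1
eef_pos: [0.4163, 0.2229, 0.0943]
tcp_rot: [-0.0, 0.504, 0.864, -0.0]
wrist_force: [0.2, -0.3, -0.8]
gripper_width: 0.0683
0.56 [256.1, 205.3, 42.5, 74.6] ((420.8570251464844, 219.58792114257812), (36.074684143066406, 59.72764587402344), 29.204954147338867) 0.030244677613798565
slide [-0.001, 0.002, 0.0878] turn 0.0 rows>= 3 curyaw 29.3 j [-0.79, 0.52, 0.23, 2.11, -0.23, 0.53, 0.12] t 23.2
```

View pics/wrist19.png

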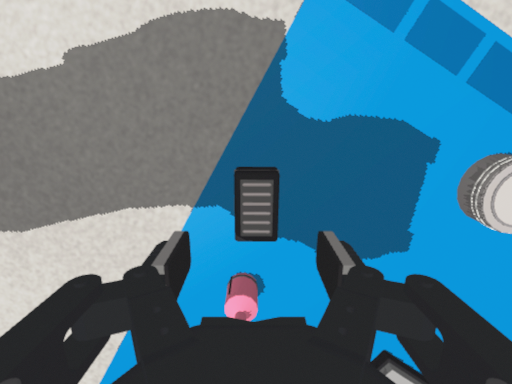

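```bash
python3 -m pendant '{"slide":[[-0.004,0.002,0.02],[-0.004,0.002,0.045],[-0.004,0.002,0.07],[-0.004,0.002,0.083],[-0.004,0.002,0.088],[-0.004,0.002,0.088],[-0.004,0.002,0.088],[-0.004,0.002,0.088],[-0.004,0.002,0.088],[-0.004,0.002,0.088],[-0.004,0.002,0.088],[-0.004,0.002,0.088]],"turn":[0,0,0,0,0,0,0,0,0,0,0,0],"jaw":[0.6,0.6,0.6,0.6,0.6,0.6,0,-0.4,-0.8,-1,-1,-1]}' 40
python3 - <<'E'
from h import *
plan((.421,.2196,.007),29.3)
snap("wrist","wrist20")
E
```

```text
t: 24.2
eef_pos: [0.4215, 0.2202, 0.0079]
tcp_rot: [0.0, 0.505, 0.863, 0.001]
wrist_force: [0.3, -1.8, 9.3]
gripper_width: 0.0355
slide [-0.0003, -0.0007, 0.0009] turn 0.1 rows>= 1 curyaw 29.4 j [-0.72, 0.69, 0.14, 2.13, -0.28, 0.34, 0.18] t 24.2
```

View pics/wrist20.png

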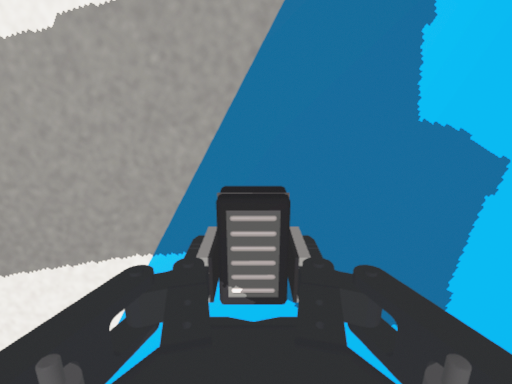

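```bash
python3 -m pendant '{"slide":[[0,0,-0.01],[0,0,-0.03],[0,0,-0.06],[0,0,-0.095],[0,0,-0.13],[0,0,-0.165],[0,0,-0.18],[0,0,-0.185]],"turn":[0,0,0,0,0,0,0,0],"jaw":[-1,-1,-1,-1,-1,-1,-1,-1]}'
python3 - <<'E'
from h import *
plan((.627,-.1705,.19),-7)
snap("side","side21")
E
```

```text
t: 24.92
eef_pos: [0.4217, 0.2206, 0.1956]
tcp_rot: [0.001, 0.505, 0.863, 0.003]
wrist_force: [-0.1, 0.3, -0.1]
gripper_width: 0.0352
slide [-0.4416, -0.013, 0.005] turn 36.4 rows>= 11 curyaw 29.4 j [-0.86, 0.35, 0.32, 2.04, -0.15, 0.78, 0.06] t 24.92
```

View pics/side21.png

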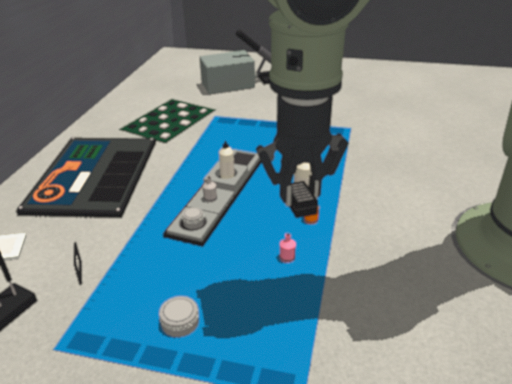

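```bash
python3 -m pendant '{"slide":[[-0.018,0,0],[-0.05,-0.001,0],[-0.09,-0.002,0],[-0.13,-0.003,0],[-0.17,-0.005,0],[-0.21,-0.006,0],[-0.25,-0.007,0],[-0.29,-0.008,0],[-0.33,-0.009,0],[-0.37,-0.011,0],[-0.405,-0.012,0],[-0.43,-0.013,0]],"turn":[3,6,9,12,15,18,21,24,27,30,33,36],"jaw":[-1,-1,-1,-1,-1,-1,-1,-1,-1,-1,-1,-1]}'
python3 -m pendant '{"slide":[[-0.01,0,0],[-0.01,0,0],[-0.01,0,0]],"turn":[0.4,0.4,0.4],"jaw":[-1,-1,-1]}'
python3 - <<'E'
from h import *
plan((.627,-.1705,.06),-7)
p,d=snap("wrist","wrist22");P=cloud("wrist",d)
for n in("pocket_seat","bit_case_center"):
  for r in silhouettes("wrist",n)[:2]:
    m=r["pixels"]&(d>0);Q=P[m];print(n,r["p"],r["bbox"],np.round(np.median(Q,0),3))
E
```

```text
t: 25.97
eef_pos: [0.6206, -0.1645, 0.1906]
tcp_rot: [-0.0, 0.748, 0.663, -0.001]
wrist_force: [-0.2, -0.0, -0.3]
gripper_width: 0.0352
t: 26.22
eef_pos: [0.6185, -0.1708, 0.1908]
tcp_rot: [-0.001, 0.749, 0.663, -0.0]
wrist_force: [0.4, 1.0, 0.3]
gripper_width: 0.0347
slide [0.0013, 0.0086, 0.1308] turn -0.0 rows>= 4 curyaw -7.0 j [-0.14, 0.64, 0.49, 1.61, -0.35, 0.98, 0.35] t 26.22
pocket_seat 0.7 [259.3, 174.6, 67.6, 69.4] [ 0.63  -0.157  0.014]
bit_case_center 0.74 [253.2, 245.1, 70.7, 118.1] [ 0.619 -0.163  0.21 ]
```

View pics/wrist22.png

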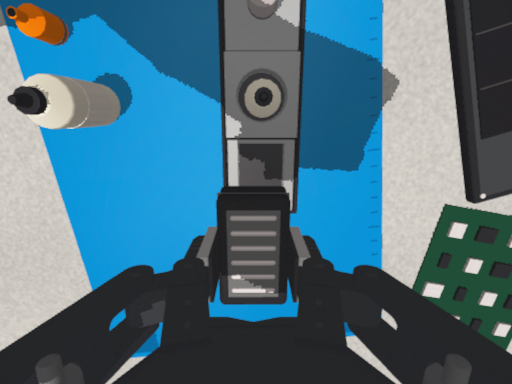

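```bash
python3 -m pendant '{"slide":[[0.001,0.008,0.01],[0.001,0.008,0.03],[0.001,0.008,0.06],[0.001,0.008,0.09],[0.001,0.008,0.115],[0.001,0.008,0.13],[0.001,0.008,0.135],[0.001,0.008,0.135]],"turn":[0,0,0,0,0,0,0,0],"jaw":[-1,-1,-1,-1,-1,-1,-1,-1]}'
python3 - <<'E'
from h import *
plan((.627,-.1705,.02),-7)
p,d=snap("wrist","wrist23");P=cloud("wrist",d);snap("side","side23")
for r in silhouettes("wrist","bit_case_center")[:1]:
    m=r["pixels"]&(d>0);Q=P[m];zt=np.median(Q[:,2]);Q=Q[abs(Q[:,2]-zt)<.004];print(r["p"],r["bbox"],cv2.minAreaRect((Q[:,:2]*1000).astype(np.float32)),zt)
x,y,z=P[...,0],P[...,1],P[...,2]
m=(z>.009)&(z<.0145)&(p.max(2)<75)&(abs(x-.627)<.06)&(y<-.11)&(y>-.25)
print(m.sum())
for v in range(150,215,5): print(v,np.round(P[v,256],4),p[v,256])
for u in range(190,325,5): print(u,np.round(P[190,u],4),p[190,u])
E
```

```text
t: 27.03
eef_pos: [0.6271, -0.1702, 0.0553]
tcp_rot: [-0.001, 0.749, 0.663, -0.001]
wrist_force: [0.2, 0.2, -0.0]
gripper_width: 0.0353
slide [-0.0003, 0.0, 0.0353] turn 0.0 rows>= 1 curyaw -7.0 j [-0.08, 0.82, 0.4, 1.66, -0.43, 0.75, 0.41] t 27.03
0.77 [252.0, 246.8, 71.4, 118.0] ((626.9957885742188, -169.73963928222656), (60.213836669921875, 36.138153076171875), 82.94317626953125) 0.07541567136876906
1574
150 [ 0.6349 -0.1231  0.0334] [119 120 119]
155 [ 0.6346 -0.1261  0.0335] [120 120 120]
160 [ 0.6341 -0.1315  0.018 ] [107 107 106]
165 [ 0.6337 -0.1345  0.0202] [101 102 103]
170 [ 0.6332 -0.1391  0.0139] [51 49 52]
175 [ 0.6328 -0.1423  0.0151] [52 50 52]
180 [ 0.6324 -0.1459  0.0143] [51 49 52]
185 [ 0.632  -0.1496  0.0138] [49 47 49]
190 [ 0.6326 -0.1402  0.0616] [33 32 36]
195 [ 0.6325 -0.1405  0.0696] [34 33 36]
200 [ 0.6323 -0.1417  0.0739] [37 38 39]
205 [ 0.632  -0.1439  0.0748] [38 38 40]
210 [ 0.6317 -0.1462  0.0754] [64 63 65]
190 [ 0.5857 -0.1476  0.0137] [58 56 60]
195 [ 0.5885 -0.1486  0.0112] [32 32 35]
200 [ 0.594  -0.147   0.0195] [119 118 118]
205 [ 0.597  -0.14
[... 286 characters left out ...]
6242 -0.1394  0.0605] [34 33 35]
245 [ 0.6269 -0.1397  0.0607] [34 34 36]
250 [ 0.6294 -0.1405  0.0591] [34 32 35]
255 [ 0.632  -0.1405  0.0602] [33 32 34]
260 [ 0.6346 -0.141   0.0593] [34 33 35]
265 [ 0.6372 -0.141   0.0608] [33 32 34]
270 [ 0.6399 -0.1414  0.0603] [33 32 35]
275 [ 0.6424 -0.1415  0.061 ] [33 33 35]
280 [ 0.6451 -0.1422  0.0598] [33 32 34]
285 [ 0.6516 -0.1552  0.0154] [40 39 41]
290 [ 0.6551 -0.156   0.0141] [84 84 85]
295 [ 0.6579 -0.1547  0.0199] [119 120 118]
300 [ 0.6613 -0.1553  0.0195] [119 118 118]
305 [ 0.6648 -0.156   0.0184] [120 119 119]
310 [ 0.6697 -0.1588  0.0102] [35 35 37]
315 [ 0.6722 -0.1578  0.0153] [38 37 40]
320 [ 0.6781 -0.1615  0.0042] [ 22 100 143]
```

View pics/wrist23.png

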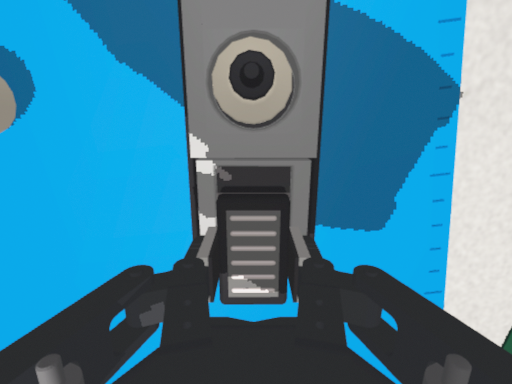

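View pics/side23.png

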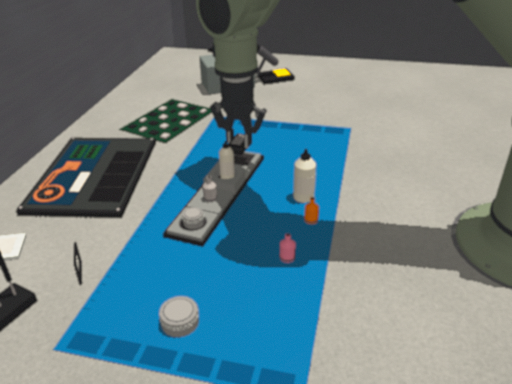

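```bash
python3 -m pendant '{"slide":[[-0.002,0,0.01],[-0.002,0,0.02],[-0.002,0,0.028],[-0.002,0,0.032],[-0.002,0,0.034],[-0.002,0,0.0355],[-0.002,0,0.0355]],"turn":[0,0,0,0,0,0,0],"jaw":[-1,-1,-1,-1,-1,-1,-1]}'
```

```text
t: 27.77
eef_pos: [0.6271, -0.173, 0.0211]
tcp_rot: [-0.0, 0.749, 0.663, -0.0]
wrist_force: [0.6, 1.0, -0.1]
gripper_width: 0.0351
```

```bash
python3 -m pendant '{"slide":[[0,0,0.0008],[0,0,0.0015],[0,0,0.0015]],"turn":[0,0,0],"jaw":[-1,-1,-1]}'
```

```text
t: 28.02
eef_pos: [0.6273, -0.173, 0.0201]
tcp_rot: [0.0, 0.749, 0.663, 0.0]
wrist_force: [-0.4, 0.9, -0.8]
gripper_width: 0.0348
```

```bash
python3 -m pendant '{"slide":[[0,0,0.0008],[0,0,0.0015],[0,0,0.0015]],"turn":[0,0,0],"jaw":[-1,-1,-1]}'
```

```text
t: 28.27
eef_pos: [0.6273, -0.173, 0.0199]
tcp_rot: [0.0, 0.749, 0.662, 0.0]
wrist_force: [-8.8, 3.5, 25.5]
gripper_width: 0.035
```

Contact at the expected height. Releasing and retracting.

```bash
python3 -m pendant '{"slide":[[0,0,-0.001],[0,0,-0.001],[0,0,-0.001],[0,0,-0.0015],[0,0,-0.0025],[0,0,-0.0035],[0,0,-0.02],[0,0,-0.05],[0,0,-0.085],[0,0,-0.12],[0,0,-0.14],[0,0,-0.14]],"turn":[0,0,0,0,0,0,0,0,0,0,0,0],"jaw":[-1,-1,-0.1,0.1,0.3,0.6,0.6,0.6,0.6,0.6,0.6,0.6]}'
python3 -m pendant '{"slide":[[-0.02,0,-0.02],[-0.05,0,-0.04],[-0.09,0,-0.05],[-0.13,0,-0.05],[-0.15,0,-0.05],[-0.15,0,-0.05]],"turn":[0,0,0,0,0,0],"jaw":[0.6,0.6,0.6,0.6,0.6,0.6]}'
python3 - <<'E'
from h import *
for cam in("side","top","wrist"):
    p,d=snap(cam,cam+"24");P=cloud(cam,d)
    for n in NAMES[:4]+NAMES[8:]:
      for r in silhouettes(cam,n)[:3]:
        m=r["pixels"]&(d>0);Q=P[m]
        if len(Q)<5: continue
        zt=np.percentile(Q[:,2],95);t=Q[Q[:,2]>zt-.005];print(cam,n,round(r["p"],2),np.round(r["bbox"]).tolist(),"top",np.round((t.min(0)+t.max(0))/2,3),round(zt,3))
E
```

```text
t: 29.27
eef_pos: [0.629, -0.1737, 0.1631]
tcp_rot: [0.003, 0.749, 0.662, 0.002]
wrist_force: [0.1, 0.4, -0.7]
gripper_width: 0.0683
t: 29.77
eef_pos: [0.6065, -0.3277, 0.2084]
tcp_rot: [0.001, 0.751, 0.66, -0.001]
wrist_force: [0.4, 0.6, 0.3]
gripper_width: 0.0685
side flux_bottle_center 0.63 [227.0, 160.0, 16.0, 36.0] top [ 0.637 -0.085  0.104] 0.1
side small_tin_center 0.67 [193.0, 219.0, 21.0, 19.0] top [0.658 0.092 0.037] 0.039
side nozzle_center 0.85 [313.0, 212.0, 12.0, 27.0] top [0.426 0.017 0.049] 0.048
side nozzle_center 0.76 [209.0, 191.0, 11.0, 26.0] top [0.649 0.004 0.07 ] 0.068
side nozzle_center 0.55 [178.0, 317.0, 41.0, 42.0] top [0.598 0.335 0.03 ] 0.031
side bit_case_center 0.53 [242.0, 156.0, 16.0, 20.0] top [ 0.626 -0.166  0.037] 0.038
side refill_bottle_center 0.77 [305.0, 176.0, 21.0, 48.0] top [ 0.454 -0.064  0.109] 0.107
side refill_tin_center 0.71 [180.0, 315.0, 37.0, 39.0] top [0.598 0.335 0.03 ] 0.031
side refill_tin_center 0.61 [207.0, 204.0, 42.0, 31.0] top [0.648 0.017 0.025] 0.018
top nozzle_center 0.61 [246.0, 144.0, 12.0, 14.0] top [ 0.529 -0.002  0.414] 0.074
top refill_tin_center 0.89 [111.0, 178.0, 27.0, 26.0] top [0.596 0.332 0.031] 0.033
wrist bit_case_center 0.85 [252.0, 36.0, 33.0, 69.0] top [ 0.626 -0.174  0.039] 0.04
```

View pics/wrist24.png

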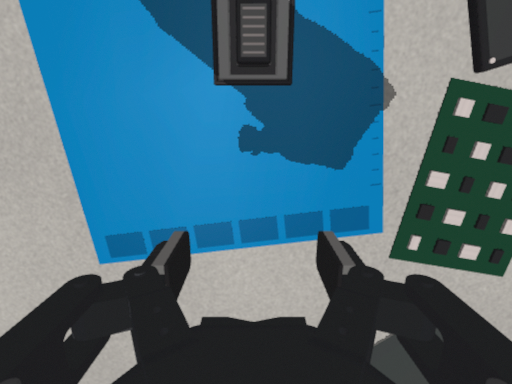

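View pics/side24.png

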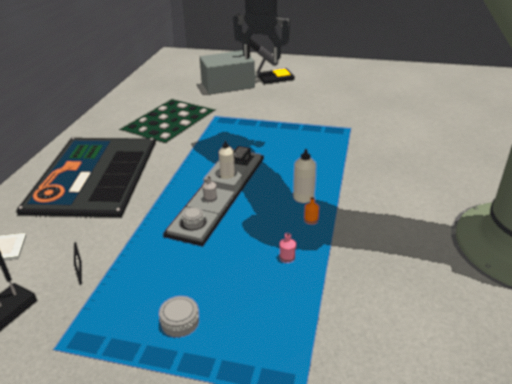

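View pics/top24.png

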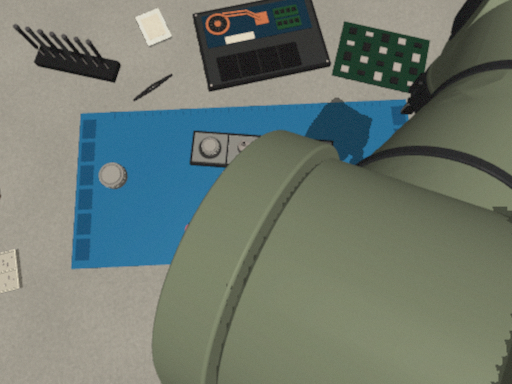

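Side depth puts each top at its seated height. The case is at 38 mm and the tin at 38–39 mm. The nozzle read 73 mm in the wrist view. The bottle is about 12 mm higher than when it stood on the bench. The refill items haven't moved.

```bash
python3 -c "
from station import *
print(job_done(), read_state()['t'])"
```

```text
the job is handed in; nothing more can be done
the job is handed in; nothing more can be done
```

All four supplies are back in the caddy, placed in the order listed: bottle in the well, tin in the round recess, bare-steel nozzle over the pin, and bit case in the rectangular recess. I lowered each one to contact before opening the jaws. The job was handed in at about 31 s, and it reports no verdict.

**Last checks**
- **Seating:** The tin's top (38 mm) and the nozzle's top (73 mm) match full seating. The case read 38–40 mm against an expected 38 mm. The bottle looked upright in the side picture. Its height I confirmed only indirectly: its top reads about 12 mm higher than it did on the bench, which matches the well floor.
- **Refill items:** The large bottle and large tin stand where they were, within the 2–3 mm the cameras resolve. The pink and orange nozzles were not touched.
- **Forces:** The wrist force rose to 31 N for the bottle and 35 N for the tin at touchdown, firmer than the nozzle (15 N) and the case (26 N). I eased off each time before releasing.

**What disagreed or failed**
- The top and side cameras differed by 3–5 mm along y, so I used the wrist camera to settle the final positions.
- In the last check the arm blocked most of the top view, so the bottle, nozzle and case rest on the side and wrist views.

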